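# Sweep the saw offcuts into the scrap bay

## Task

Clear up after sectioning: with the fingertips, sweep the three metal offcuts (brass hexagon, copper disc, steel bar piece) along the bench through the open mouth of the blue scrap bay, until all three lie completely inside it. Only push them, never pinch, lift or flick them, and do not disturb the two green resin mounts, the bottles, the jar or the beaker.

Things in the scene. Friction and masses are not known exactly. Their poses are not given: they have to be found in the camera images.
- bay: Blue sheet-metal scrap bay, blue floor, fixed. Three walls 4 mm thick, 30 mm tall; the fourth side is the open mouth, without sill: floor flush with the bench. Inside 160 mm wide, 130 mm deep. Origin on the bench at the middle of the mouth; x runs along the mouth (inside -80 to +80 mm), y points out of the mouth towards the loose pieces (back wall at -130 mm).
- hex_offcut: Brass hexagonal bar offcut, 24 mm across the flats (28 mm across corners), 16 mm tall, 48 to 95 g. Loose on the bench in front of the bay's mouth; origin at the centre of its underside, z up when it lies as at the start.
- round_offcut: Copper round bar offcut, a disc 26 mm in diameter, 16 mm tall, 53 to 106 g. Loose on the bench in front of the bay's mouth; origin at the centre of its underside, z up when it lies as at the start.
- bar_offcut: Bare steel flat bar offcut, 28 mm (its x) by 22 mm (its y), 16 mm tall, 54 to 108 g. Loose on the bench in front of the bay's mouth; origin at the centre of its underside, z up when it lies as at the start.
- mount1: Finished specimen mount to be left alone: upright green resin cylinder, 30 mm diameter, 22 mm tall, with a small steel inlay on top, 40 g. Stands loose among the offcuts; origin at the centre of its underside, z up.
- mount2: Finished specimen mount to be left alone: upright green resin cylinder, 30 mm diameter, 22 mm tall, with a small steel inlay on top, 40 g. Stands loose among the offcuts; origin at the centre of its underside, z up.
- amber1: Bystander: upright amber glass reagent bottle with a blue cap, 60 mm diameter, 140 mm tall, towards the far left corner of the work area. Origin at the centre of its underside, z up.
- amber2: Bystander: upright amber glass reagent bottle with a blue cap, 60 mm diameter, 140 mm tall, towards the far right corner of the work area. Origin at the centre of its underside, z up.
- jar: Bystander: upright white plastic jar, 70 mm diameter, 85 mm tall, to the left of the work. Origin at the centre of its underside, z up.
- beaker: Bystander: clear glass beaker, 68 mm across the rim, 80 mm tall, to the right of the work. Origin at the centre of its underside, z up.
Not all that is in view belongs to the job. Of the things shaped like the bay, the blue one is meant.

How it is judged:
By the outcome, as a careful person would: the job done as asked, in the order asked, and still so for the second after the job is handed in, with the robot touching nothing.
It also fails if it takes over 64 s, if anything falls off the work surface, if the arm or the gripper's body presses on something with over 40 N, if the wrist force passes 120 N, or if a joint passes its speed limit or range.

## Robot

A 7-joint arm with a two-finger parallel gripper is mounted at the origin on the work surface. World frame = base frame: x ahead of the robot, y to its left, z up, the work surface at z = 0. Lengths are in mm, angles in rad, forces in N, time in s.
With the tool pointing down it reaches from about 400 to 850 mm from the base axis. Payload 10.4 kg.
Tool frame: the origin (TCP) lies between the finger pads, 19 mm behind the fingertips; this is the grasp point; z points along the fingers, y is the line along which they close (so a half turn about z gives the same grasp; the last joint's range is limited). The gripper opens to 85 mm and grips with 20 to 120 N. Pads are 22 mm wide; open, the fingers measure 114 mm over their backs; the gripper's body (76 mm by 85 mm) begins 54 mm behind the grasp point. The pads swing forward as they close: fully open they stand 13 mm farther back than shut.
Start: joints at [-1.227, 0.332, -0.065, 1.46, 0.022, 1.35, -0.088], TCP at [224.132, 583.45, 250.038] pointing down, gripper open.
Joint ranges: [-2.6, 2.6], [-0.5, 2.12], [-1.47, 1.34], [0.16, 2.42], [-1.27, 4.41], [0.06, 2.06], [-2.6, 2.6]. Speed limits (rad/s): [2.22, 2.22, 2.79, 2.79, 3.14, 3.14, 3.14].

## Interface

Orientations are given as a unit quaternion [w, x, y, z].
In Python, from plant import robot, camera, get_calibration gives the robot as it stands. The module is installed in compiled form; this text tells all that it offers.
- The arm moves only by the tool send_rows, never from a script. Its argument "targets" is a list of rows, each a list of 5 numbers: the opening, from -1 (shut) to 1 (fully open), then the shift along the world's x, y, z normalised to -1 to 1, where 1 is 0.3 m, then the turn about the world's z normalised to -1 to 1, where 1 is 45 degrees. In form: [[claw, x, y, z, roll], ...]. A call has 1 to 20 rows; each row is the pose to reach, as a shift and turn from the pose commanded when the call began; what a row does not reach only later rows make up. A row lasts 1/8 s, in which the tool goes at most 62.5 mm and 10.7 degrees, less where a joint would pass 70% of its speed; a pose out of reach is approached as far as the arm can. A call with a number of a shift or a turn outside -1 to 1 is refused whole. A call with a gripper value outside its range is refused whole. The fingers move at their own pace and stop on an object; "force" is the grip in N (left out, the last holds). Time passes only in rows, so rows that repeat a pose let the fingers close. It gives the time, the measured TCP pose, the force, the opening and the grip force at its end, in the units of the state.
- robot.get_obs(): the state, without advancing time (a new reading comes with each control period).
- camera(name): name is "side" or "top" or "wrist"; returns (picture, depth): 384x512x3 uint8, red, green, blue; 384x512 float32, mm along the optical axis (not along the pixel's ray), 0 where there is no reading.
- get_calibration(name): a dict with "camera_matrix" (3x3 intrinsics, pixels), "pose" (4x4, takes a point from camera to world coordinates); the wrist camera has in their place "mount" (4x4, takes a point from camera to tool coordinates, whose origin is the TCP and whose axes are the flange's). Camera axes: x right, y down, z forward; pixel columns grow to the right and rows downward; lengths in mm; the calibration is good to about 2 mm. The wrist camera is an equidistant fisheye: a pixel r from the principal point sees the ray r / f radians off the axis. A picture is of the moment at which its call begins: read the wrist's pose just before it. get_calibration takes no time and is no camera call.
- robot.finish_job(): hands the job in; it is judged then, once.
The state is a dict: "t": time; "joints": joint angles; "dq": joint speeds; "tau": joint torques, N m; "eef_pos": TCP position; "orientation": TCP orientation; "contact_force": force on the tool from outside, world axes, zero at the start; "ft_torque": the same for the moment, N m; "width": opening from 0.0 (shut) to 1.0 (fully open); "gripper_force": force on a finger pad.
Only numpy, scipy, OpenCV 4.12 (cv2) and the standard library are available. Lean on these libraries where they do the work, as an engineer would, in place of code of your own. Each camera call takes 0.05 s, during which the arm holds its last target. There are 200 camera calls.

## Working session

There is one attempt and no reset: what is moved stays moved. The work goes in short steps, Python scripts to look and compute and a tool call to move; the robot and the scene stay as the last step left them, time stands still between calls to the robot, and variables do not carry over. Pictures are saved under pics/ and viewed, at most 10 in all, crops included, and the job is handed in when it is done.

Besides the shell and the picture viewer there is one more tool, called after "Call:" in YAML: its name, and indented under it one key for each argument. send_rows: Moves the arm, as the interface text tells. Its arguments: {"type":"object","properties":{"targets":{"type":"array"},"force":{"type":"number"}},"required":["targets"]}

```bash
mkdir -p pics; python3 - <<'E'
from plant import robot,camera,get_calibration
import cv2,numpy as np
o=robot.get_obs();print(o)
for n in("top","side"):
    p,d=camera(n);cv2.imwrite(f"pics/{n}0.png",p[:,:,::-1]);np.savez(f"{n}0.npz",p=p,d=d)
    print(n,get_calibration(n))
E
```

```text
{'t': 0.0, 'joints': array([-1.22663319,  0.33288279, -0.06470002,  1.4609689 ,  0.02154781,
        1.3498923 , -0.08848161]), 'dq': array([-0.00092141, -0.00067703,  0.0008976 ,  0.00072743,  0.00150184,
        0.00126721,  0.00043669]), 'tau': array([-2.95172595e-04, -6.25454450e+01,  4.88828856e-02, -3.91618967e+01,
        1.61162083e-02,  9.80790763e-03, -1.75216138e-05]), 'eef_pos': array([223.98217869, 583.1009186 , 249.19591037]), 'orientation': array([-1.24431282e-04,  1.82341417e-01,  9.83235005e-01, -7.18712215e-04]), 'contact_force': array([0.00349384, 0.34247011, 0.40045665]), 'ft_torque': array([0.01495596, 0.07273858, 0.01505343]), 'gripper_force': 0.0, 'width': 1.0003113003189827}
top {'camera_matrix': array([[419.38638219,   0.        , 254.28706822],
       [  0.        , 419.38638219, 187.93244064],
       [  0.        ,   0.        ,   1.        ]]), 'pose': array([[ 9.08962248e-03, -9.83972459e-01,  1.78088682e-01,
         2.41257816e+02],
       [-9.99918559e-01, -7.34840684e-03,  1.04344209e-02,
        -2.63365273e+00],
       [-8.95851467e-03, -1.78169023e-01, -9.83959117e-01,
         1.33045210e+03],
       [ 0.00000000e+00,  0.00000000e+00,  0.00000000e+00,
         1.00000000e+00]])}
side {'camera_matrix': array([[481.97978892,   0.        , 246.1168934 ],
       [  0.        , 481.97978892, 180.4047577 ],
       [  0.        ,   0.        ,   1.        ]]), 'pose': array([[-9.99652474e-01, -1.40019716e-02,  2.23355272e-02,
         4.48904261e+02],
       [-2.63589746e-02,  5.42743486e-01, -8.39484790e-01,
         1.06977897e+03],
       [-3.68019721e-04, -8.39781789e-01, -5.42923946e-01,
         7.61386795e+02],
       [ 0.00000000e+00,  0.00000000e+00,  0.00000000e+00,
         1.00000000e+00]])}
```

View pics/top0.png

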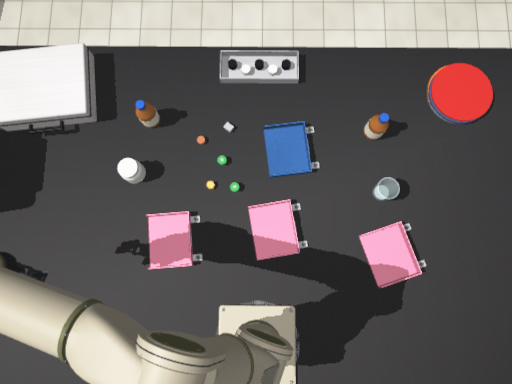

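View pics/side0.png

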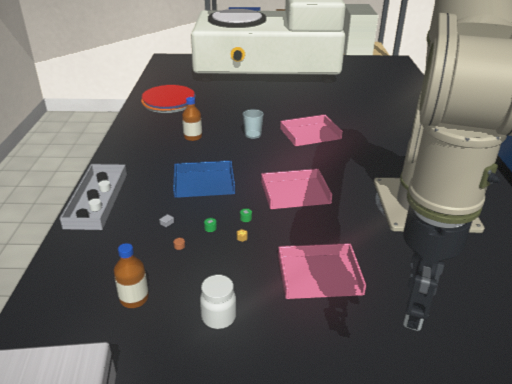

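The blue bay is at top (288,149), side (205,179). There are pink look-alikes at top (171,240), (275,229) and (390,254). Only the blue one fits the description. The loose pieces are left of it: steel (229,127), copper (201,140), brass (211,185), and mounts at (222,160) and (235,187). I'll measure them and confirm in an enlarged crop.

```bash
cat > h.py <<'E'
import cv2,numpy as np
from plant import get_calibration
def ray(n,uv,z):
    "pixel -> world point on the plane at height z"
    c=get_calibration(n);K,T=c["camera_matrix"],c["pose"]
    uv=np.atleast_2d(uv).astype(float)
    r=(np.linalg.inv(K)@np.c_[uv,np.ones(len(uv))].T).T@T[:3,:3].T
    return T[:3,3]+r*((z-T[2,3])/r[:,2])[:,None]
H={"brass":([18,110,110],[32,255,255]),"copper":([3,110,80],[14,255,255]),"green":([50,110,60],[80,255,255]),"blue":([100,130,50],[125,255,255]),"steel":([0,0,110],[180,50,255])}
def blobs(p,name,box,mina=12):
    hsv=cv2.cvtColor(p,cv2.COLOR_RGB2HSV)
    m=cv2.inRange(hsv,*map(np.array,H[name]));k=np.zeros_like(m);x0,y0,x1,y1=box;k[y0:y1,x0:x1]=255
    n,l,s,c=cv2.connectedComponentsWithStats(m&k)
    return [(c[i],s[i],l==i) for i in range(1,n) if s[i,4]>=mina]
E
python3 - <<'E'
from h import *
for n,box in(("top",(185,105,262,205)),("side",(140,195,262,262))):
    f=np.load(n+"0.npz");p,d=f["p"],f["d"]
    for k in("brass","copper","green","steel"):
        for c,s,m in blobs(p,k,box):
            zt=22 if k=="green" else 16
            print(n,k,c.round(1),s,"top-plane",ray(n,c,zt)[0,:2].round(),"mid",ray(n,c,zt/2)[0,:2].round())
p=np.load("top0.npz")["p"]
cv2.imwrite("pics/crop0.png",cv2.resize(p[105:205,190:325,::-1],None,fx=5.9,fy=5.9,interpolation=cv2.INTER_CUBIC))
b=max(blobs(p,"blue",(255,110,330,185)),key=lambda b:b[1][4])
ys,xs=np.nonzero(b[2]);r=cv2.minAreaRect(np.c_[xs,ys].astype(np.float32));print(r,cv2.boxPoints(r))
print(ray("top",cv2.boxPoints(r),0).round())
E
```

```text
top brass [210.2 184.6] [206 181   9   8  53] top-plane [489. 152.] mid [490. 153.]
top copper [200.7 139.5] [197 136   8   8  55] top-plane [638. 187.] mid [640. 189.]
top green [222. 160.] [217 155  10  10  62] top-plane [568. 116.] mid [571. 117.]
top green [234.5 186.7] [230 182  10  10  62] top-plane [481.  74.] mid [484.  75.]
top steel [227.9 126.3] [223 121  11  11  71] top-plane [683. 100.] mid [686. 100.]
side brass [241.6 234.9] [237 229  11  13 113] top-plane [484. 161.] mid [485. 151.]
side copper [178.8 243.4] [173 238  12  12 114] top-plane [632. 196.] mid [634. 187.]
side green [245.4 215.3] [240 209  12  13 127] top-plane [477.  90.] mid [477.  75.]
side green [209.9 224.8] [204 218  13  14 139] top-plane [564. 131.] mid [565. 117.]
side steel [166.3 220.2] [159 214  15  13 123] top-plane [676. 108.] mid [679.  97.]
((287.2692565917969, 148.65386962890625), (52.218624114990234, 42.543914794921875), 82.87498474121094) [[262.9231   125.384636]
 [305.1385   120.10772 ]
 [311.61542  171.9231  ]
 [269.40002  177.20001 ]]
[[ 693.  -15.    0.]
 [ 712. -155.    0.]
 [ 536. -174.    0.]
 [ 518.  -37.    0.]]
```

View pics/crop0.png

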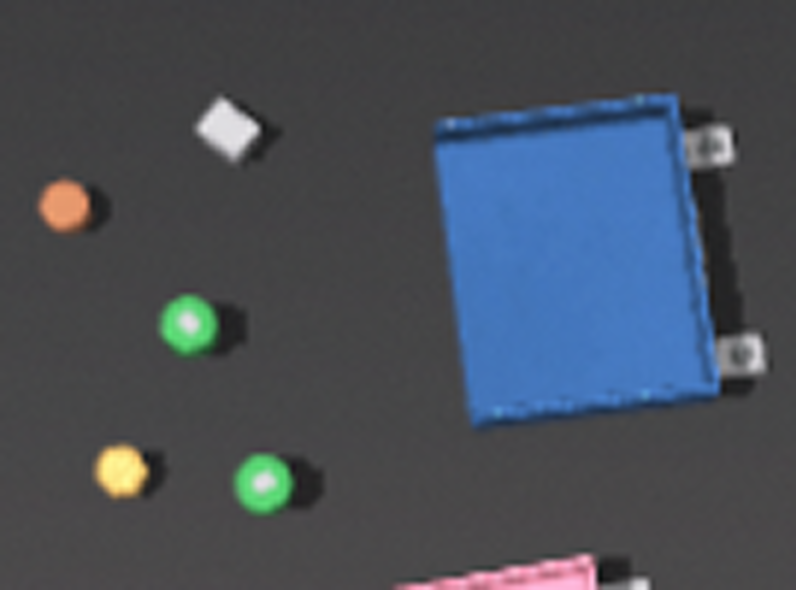

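The crop confirms it: the blue bay has no wall on its left edge, crop (437,130) to (472,420), so the mouth faces the pieces. The brass has to pass between the two mounts. I'll push with the fingers slightly apart (about 14 mm), as a cradle.

Call:
send_rows:
  targets:
    - [-0.67,0.2,-0.2,-0.05,-0.25]
    - [-0.67,0.4,-0.4,-0.1,-0.5]
    - [-0.67,0.55,-0.55,-0.15,-0.75]
    - [-0.67,0.7,-0.7,-0.2,-1]
    - [-0.67,0.8,-0.8,-0.2,-1]
    - [-0.67,0.8,-0.8,-0.2,-1]
    - [-0.67,0.8,-0.8,-0.2,-1]
  force: 20

```text
t: 0.98
eef_pos: [466.0, 340.4, 189.4]
orientation: [0.0, 0.547, 0.837, -0.001]
contact_force: [-0.7, 0.4, -0.2]
width: 0.166
gripper_force: 0.0
```

```bash
cat >> h.py <<'E'
A=np.array([[0.992,0.125],[-0.125,0.992]]);O=np.array([601,-27])   # rows: bay x, bay y in world
w=lambda uv:O+np.asarray(uv,float)@A
b=lambda xy:(np.asarray(xy,float)[:2]-O)@A.T
def yang(q):
    from scipy.spatial.transform import Rotation as R
    y=R.from_quat(np.r_[q[1:],q[0]]).as_matrix()[:,1];return np.degrees(np.arctan2(y[1],y[0]))
def plan(p0,a0,uv,z,ang):
    "normalised shift and turn from a world pose to a bay point"
    t=np.r_[w(uv),z];return np.r_[(t-p0)/300,((ang-a0+90)%180-90)/45].round(3)
E
python3 - <<'E'
from h import *
from plant import robot
o=robot.get_obs();p=o["eef_pos"];a=yang(o["orientation"]);print(o["t"],p,a,o["width"],o["joints"])
for n,q in dict(steel=(681,99),copper=(636,188),brass=(487,152),m1=(567,117),m2=(480,75)).items():print(n,b(q).round())
print(plan(p,a,(114,155),90,-18.3),plan(p,a,(114,155),24,-18.3))
E
```

```text
0.975 [465.98006004 340.44894356 189.3853392 ] 23.68917824581792 0.16559918205080315 [-0.89010492  0.26706305  0.21195689  1.68267277 -0.05828837  1.19927873
 -0.25075154]
steel [ 95. 115.]
copper [ 62. 209.]
brass [-91. 192.]
m1 [-16. 147.]
m2 [-107.  116.]
[ 0.762 -0.665 -0.331 -0.933] [ 0.762 -0.665 -0.551 -0.933]
```

Call:
send_rows:
  targets:
    - [-0.67,0.18,-0.16,-0.08,-0.22]
    - [-0.67,0.34,-0.3,-0.15,-0.45]
    - [-0.67,0.5,-0.44,-0.2,-0.68]
    - [-0.67,0.64,-0.56,-0.26,-0.9]
    - [-0.67,0.76,-0.665,-0.33,-0.93]
    - [-0.67,0.762,-0.665,-0.33,-0.933]
    - [-0.67,0.762,-0.665,-0.45,-0.933]
    - [-0.67,0.762,-0.665,-0.51,-0.933]
    - [-0.67,0.762,-0.665,-0.545,-0.933]
    - [-0.67,0.762,-0.665,-0.551,-0.933]
    - [-0.67,0.762,-0.665,-0.551,-0.933]

```text
t: 2.35
eef_pos: [693.2, 144.3, 25.7]
orientation: [0.0, 0.809, 0.588, 0.001]
contact_force: [0.3, -0.7, 0.3]
width: 0.166
gripper_force: 0.0
```

```bash
cat > look.py <<'E'
import sys
from h import *
from plant import robot,camera
o=robot.get_obs();p0=o["eef_pos"];a=yang(o["orientation"])
print("t",o["t"],p0.round(1),"bay",b(p0).round(1),"ang",round(a,1),"F",o["contact_force"].round(1))
for n,box in(("top",(185,105,315,205)),("side",(140,160,262,262))):
    p,d=camera(n)
    cv2.imwrite(f"pics/{n}{sys.argv[1]}.png",p[:,:,::-1])
    for k in("brass","copper","green","steel"):
        for c,s,m in blobs(p,k,box,25):
            zt=22 if k=="green" else 16
            print(n,k,s[2:],"bay",b(ray(n,c,zt*(.8 if n=="top" else .5))[0]).round(1))
if len(sys.argv)>2:
    im=cv2.imread(f"pics/top{sys.argv[1]}.png")[100:210,185:320]
    cv2.imwrite(f"pics/c{sys.argv[1]}.png",cv2.resize(im,None,fx=5,fy=5,interpolation=cv2.INTER_CUBIC))
E
python3 look.py 1 c; python3 - <<'E'
from h import *
from plant import robot
o=robot.get_obs();p=o["eef_pos"];a=yang(o["orientation"])
print(plan(p,a,(18,-55),24,-18.3))
E
```

```text
t 2.35 [693.2 144.3  25.7] bay [112.9 158.4] ang -18.0 F [ 0.3 -0.7  0.3]
top green [ 6 10 40] bay [-14.5 140.6]
top green [10 10 61] bay [-105.3  115.2]
top steel [  39   61 1911] bay [ 87.4 202. ]
top steel [10 10 61] bay [ 98.1 114.2]
top steel [ 8  6 34] bay [  56.1 -148.6]
top steel [  36   41 1358] bay [-87.3 220. ]
side brass [ 11  13 114] bay [-93.3 191. ]
side copper [ 12  12 114] bay [ 59.1 207.9]
side green [ 12  13 127] bay [-110.1  117.1]
side green [ 13  14 137] bay [-17.3 147. ]
side steel [ 29  12 301] bay [ 145.3 -166.5]
side steel [24  7 77] bay [144.1 -99.4]
side steel [ 4 12 31] bay [128.8 134.6]
side steel [ 5 12 34] bay [106.7 147.4]
[-0.225 -0.745 -0.006 -0.007]
```

View pics/c1.png

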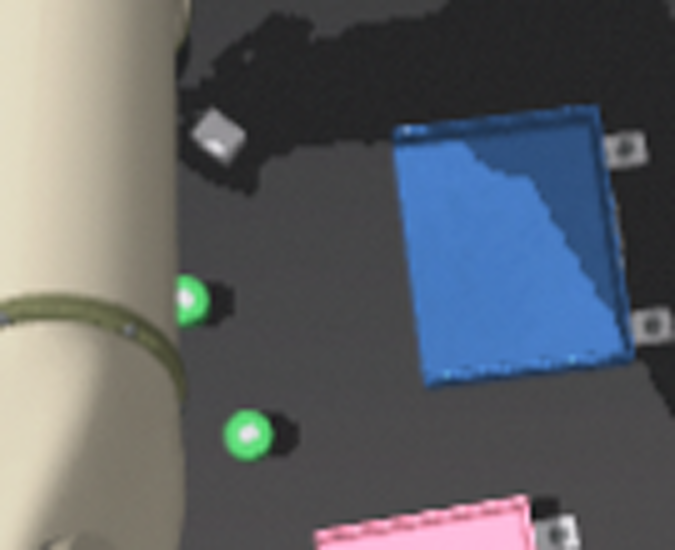

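The mouth is clear and the steel sits just ahead of the fingers at crop (218,135). Now I'll sweep it in.

Call:
send_rows:
  targets:
    - [-0.67,-0.012,-0.04,0,0]
    - [-0.67,-0.024,-0.08,0,0]
    - [-0.67,-0.036,-0.12,0,0]
    - [-0.67,-0.048,-0.16,0,0]
    - [-0.67,-0.06,-0.2,0,0]
    - [-0.67,-0.072,-0.24,0,0]
    - [-0.67,-0.084,-0.28,0,0]
    - [-0.67,-0.096,-0.32,0,0]
    - [-0.67,-0.108,-0.36,0,0]
    - [-0.67,-0.12,-0.4,0,0]
    - [-0.67,-0.132,-0.44,0,0]
    - [-0.67,-0.144,-0.48,0,0]
    - [-0.67,-0.156,-0.52,0,0]
    - [-0.67,-0.168,-0.56,0,0]
    - [-0.67,-0.18,-0.6,0,0]
    - [-0.67,-0.192,-0.64,0,0]
    - [-0.67,-0.204,-0.68,0,0]
    - [-0.67,-0.213,-0.71,0,0]
    - [-0.67,-0.222,-0.735,0,0]
    - [-0.67,-0.224,-0.742,0,0]

```text
t: 4.95
eef_pos: [625.3, -79.3, 24.7]
orientation: [0.0, 0.809, 0.588, -0.0]
contact_force: [1.2, 1.5, 1.5]
width: 0.167
gripper_force: 0.9
```

```bash
python3 look.py 2 c; python3 - <<'E'
from h import *
from plant import robot
o=robot.get_obs();p=o["eef_pos"];a=yang(o["orientation"])
print(plan(p,a,(52,260),90,7.2),plan(p,a,(61,252),24,9))
E
```

```text
t 4.95 [625.3 -79.3  24.7] bay [ 17.6 -54.9] ang -18.0 F [1.2 1.5 1.5]
top brass [ 9  8 47] bay [-88.4 191.8]
top copper [ 8  8 54] bay [ 64.3 208.6]
top green [10 10 61] bay [-13.4 146.2]
top green [ 9 10 46] bay [-101.7  117.6]
top steel [  72   88 3470] bay [ 22.2 -43.6]
top steel [  62   27 1086] bay [-138.1   49.7]
side brass [ 11  13 114] bay [-93.4 191. ]
side copper [ 12  12 115] bay [ 59.2 208. ]
side green [ 12  13 125] bay [-110.3  116.9]
side green [ 13  14 140] bay [-17.4 146.9]
side steel [ 5 11 32] bay [  8.9 -70.5]
[-0.018  1.054  0.218  0.56 ] [ 0.016  1.032 -0.002  0.6  ]
```

View pics/c2.png

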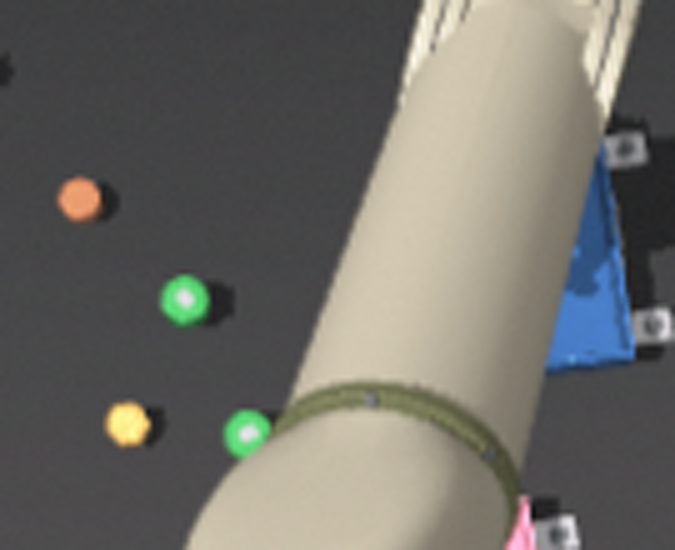

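The steel went into the bay (side fix about (9,-70), behind the fingers), and the copper, brass and mounts haven't moved. Copper is next.

Call:
send_rows:
  targets:
    - [-0.67,0.01,0.06,0,0]
    - [-0.67,0.01,0.08,0.1,0.1]
    - [-0.67,0.015,0.15,0.22,0.3]
    - [-0.67,0.015,0.34,0.24,0.4]
    - [-0.67,0.015,0.53,0.24,0.5]
    - [-0.67,0.015,0.72,0.24,0.5]
    - [-0.67,0.015,0.9,0.24,0.5]
    - [-0.67,0.015,0.99,0.24,0.5]
    - [-0.67,0.015,1.0,0.24,0.5]
    - [-0.67,0.015,1.0,0.24,0.5]

```text
t: 6.3
eef_pos: [629.9, 221.1, 96.5]
orientation: [0.0, 0.679, 0.734, -0.0]
contact_force: [-0.5, -0.6, 0.4]
width: 0.168
gripper_force: 0.0
```

```bash
python3 - <<'E'
from h import *
from plant import robot,camera
o=robot.get_obs();p=o["eef_pos"];a=yang(o["orientation"])
print(o["t"],p,b(p),a,o["dq"].round(2));print(plan(p,a,(63,256),24,4),plan(p,a,(50,-22),24,4))
q,d=camera("top")
for k in("copper","steel"):
    for c,s,m in blobs(q,k,(185,105,310,205),25): print(k,s[2:],b(ray("top",c,13)[0]).round(1))
E
```

```text
6.3 [629.85717307 221.10299182  96.51873134] [ 59.63918966 242.51102125] 4.502644204422311 [ 0.02 -0.01  0.02  0.01  0.   -0.    0.  ]
[ 0.005  0.046 -0.242 -0.011] [ 0.078 -0.879 -0.242 -0.011]
copper [ 8  8 54] [ 64.3 208.6]
steel [ 18  83 741] [  5.8 247. ]
steel [ 9 11 63] [  8.4 -73.9]
steel [ 23  13 237] [-128.1  247.2]
```

Call:
send_rows:
  targets:
    - [-0.67,0.005,0.046,-0.05,-0.01]
    - [-0.67,0.005,0.046,-0.18,-0.01]
    - [-0.67,0.005,0.046,-0.235,-0.01]
    - [-0.67,0.005,0.046,-0.24,-0.01]
    - [-0.67,0.007,0.02,-0.24,-0.01]
    - [-0.67,0.01,-0.02,-0.24,-0.01]
    - [-0.67,0.013,-0.06,-0.24,-0.01]
    - [-0.67,0.016,-0.1,-0.24,-0.01]
    - [-0.67,0.02,-0.14,-0.24,-0.01]
    - [-0.67,0.023,-0.18,-0.24,-0.01]
    - [-0.67,0.026,-0.22,-0.24,-0.01]
    - [-0.67,0.029,-0.26,-0.24,-0.01]
    - [-0.67,0.032,-0.3,-0.24,-0.01]
    - [-0.67,0.035,-0.34,-0.24,-0.01]
    - [-0.67,0.038,-0.38,-0.24,-0.01]
    - [-0.67,0.042,-0.42,-0.24,-0.01]
    - [-0.67,0.045,-0.46,-0.24,-0.01]
    - [-0.67,0.048,-0.49,-0.24,-0.01]
    - [-0.67,0.048,-0.5,-0.24,-0.01]

```text
t: 8.72
eef_pos: [644.5, 70.4, 24.7]
orientation: [0.0, 0.682, 0.731, -0.0]
contact_force: [0.7, 1.4, 1.2]
width: 0.167
gripper_force: 1.1
```

```bash
python3 look.py 3; python3 - <<'E'
from h import *
from plant import robot
o=robot.get_obs();p=o["eef_pos"];a=yang(o["orientation"])
print(plan(p,a,(50,-22),24,4))
E
```

```text
t 8.725 [644.5  70.4  24.7] bay [55.3 91.2] ang 4.0 F [0.7 1.4 1.2]
top steel [  49   77 3067] bay [ 50.  124.6]
top steel [ 8  6 34] bay [  56.1 -148.6]
top steel [10 11 66] bay [  8.2 -73.7]
top steel [  59   29 1232] bay [-119.9  157.2]
side brass [ 11  13 113] bay [-93.3 191.2]
side copper [ 5 11 45] bay [53.8 69.3]
side green [ 12  13 125] bay [-110.3  116.9]
side green [ 13  14 141] bay [-17.1 147.1]
side steel [22  4 60] bay [  74.8 -182.8]
side steel [11  7 56] bay [  0.6 -79.2]
side steel [ 3 12 31] bay [65.9 72.9]
side steel [ 3 11 31] bay [42.8 74.5]
[ 0.03  -0.378 -0.002 -0.   ]
```

The copper is cradled at (54,69). I'll carry on into the bay.

Call:
send_rows:
  targets:
    - [-0.67,0.003,-0.03,0,0]
    - [-0.67,0.006,-0.07,0,0]
    - [-0.67,0.009,-0.11,0,0]
    - [-0.67,0.012,-0.15,0,0]
    - [-0.67,0.015,-0.19,0,0]
    - [-0.67,0.018,-0.23,0,0]
    - [-0.67,0.021,-0.27,0,0]
    - [-0.67,0.024,-0.31,0,0]
    - [-0.67,0.027,-0.34,0,0]
    - [-0.67,0.029,-0.365,0,0]
    - [-0.67,0.03,-0.378,0,0]
    - [-0.67,0.03,-0.38,0,0]
    - [-0.67,0.022,-0.32,0,0]
    - [-0.67,0.02,-0.3,0.1,0]
    - [-0.67,0.01,-0.26,0.23,0.1]
    - [-0.67,-0.08,-0.12,0.24,0.25]
    - [-0.67,-0.18,0.04,0.24,0.4]
    - [-0.67,-0.28,0.18,0.24,0.6]
    - [-0.67,-0.36,0.28,0.24,0.68]
    - [-0.67,-0.36,0.28,0.24,0.68]

```text
t: 11.32
eef_pos: [534.1, 160.3, 96.9]
orientation: [-0.001, 0.461, 0.887, 0.001]
contact_force: [0.1, -0.3, 0.6]
width: 0.165
gripper_force: 0.0
```

```bash
python3 look.py 4 c; python3 - <<'E'
from h import *
from plant import robot
o=robot.get_obs();p=o["eef_pos"];a=yang(o["orientation"])
for uv,z,g in(((-112,233),24,34.5),((-54,120),24,34.5),((-43,85),24,25),((-38,-20),24,10)):print(uv,plan(p,a,uv,z,g))
E
```

```text
t 11.325 [534.1 160.3  96.9] bay [-43.  194.1] ang 35.1 F [ 0.1 -0.3  0.6]
top copper [ 7  7 43] bay [ 49.4 -44.4]
top green [ 9 10 59] bay [-13.5 145.3]
top green [10 10 63] bay [-104.9  115.3]
top steel [  45  100 3069] bay [-11.6 214.1]
top steel [ 9  7 46] bay [  56.9 -150. ]
top steel [ 9 10 60] bay [  7.7 -73.9]
side brass [ 11  13 116] bay [-93.6 190.8]
side copper [ 8  9 58] bay [ 45.3 -44.8]
side green [ 12  13 125] bay [-110.3  116.9]
side green [ 13  14 137] bay [-17.3 147.9]
side steel [ 9 13 67] bay [  7.1 -68. ]
side steel [ 3 13 26] bay [-66.8  67.6]
side steel [ 4 13 38] bay [-43.2  83.6]
(-112, 233) [-0.251  0.113 -0.243 -0.005]
(-54, 120) [-0.013 -0.237 -0.243 -0.005]
(-43, 85) [ 0.038 -0.348 -0.243 -0.216]
(-38, -20) [ 0.099 -0.693 -0.243 -0.549]
```

View pics/c4.png

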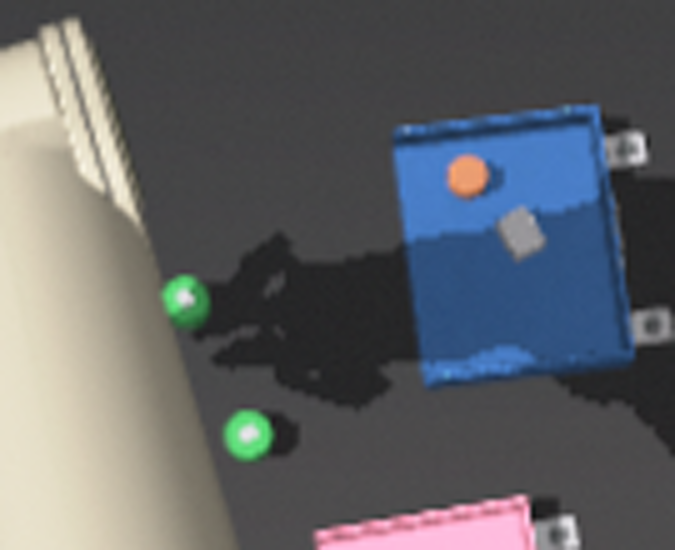

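Copper (467,176) and steel (521,232) are both well inside the bay, and the mounts are undisturbed. Now the brass, starting with the first half of the push, stopping for a check before the gap.

Call:
send_rows:
  targets:
    - [-0.67,-0.12,0.06,0,0]
    - [-0.67,-0.24,0.11,0,0]
    - [-0.67,-0.251,0.113,0,0]
    - [-0.67,-0.251,0.113,-0.05,0]
    - [-0.67,-0.251,0.113,-0.18,0]
    - [-0.67,-0.251,0.113,-0.235,0]
    - [-0.67,-0.251,0.113,-0.242,0]
    - [-0.67,-0.233,0.086,-0.242,0]
    - [-0.67,-0.214,0.059,-0.242,0]
    - [-0.67,-0.196,0.032,-0.242,0]
    - [-0.67,-0.178,0.005,-0.242,0]
    - [-0.67,-0.16,-0.022,-0.242,0]
    - [-0.67,-0.15,-0.036,-0.242,0]
    - [-0.67,-0.15,-0.036,-0.242,0]

```text
t: 13.18
eef_pos: [491.7, 144.1, 24.1]
orientation: [0.0, 0.465, 0.885, -0.0]
contact_force: [0.2, -0.0, 1.0]
width: 0.164
gripper_force: 0.0
```

```bash
python3 look.py 5; python3 - <<'E'
from h import *
from plant import robot
o=robot.get_obs();p=o["eef_pos"];a=yang(o["orientation"])
for uv,z,g in(((-60,131),24,34.5),((-46,104),24,34.5),((-42,75),24,15),((-40,-22),24,10)):print(uv,plan(p,a,uv,z,g))
E
python3 -c "
import cv2;im=cv2.imread('pics/side5.png')[150:300,130:310];cv2.imwrite('pics/s5.png',cv2.resize(im,None,fx=4,fy=4,interpolation=2))"
```

```text
t 13.175 [491.7 144.1  24.1] bay [-87.  183.4] ang 34.6 F [ 0.2 -0.   1. ]
top copper [ 7  7 43] bay [ 49.4 -44.4]
top green [ 7 11 39] bay [-13.3 140.4]
top green [10 11 67] bay [-105.7  115.8]
top steel [ 9  7 46] bay [  56.9 -150. ]
top steel [  45   73 2535] bay [-46.9 209.4]
top steel [10 11 66] bay [  8.2 -73.7]
side copper [ 8  9 57] bay [ 45.1 -45. ]
side green [ 13  14 143] bay [-17.3 147.5]
side steel [ 39  15 466] bay [-116.6 -135. ]
side steel [12  9 83] bay [  3.  -74.2]
side steel [24  6 75] bay [-110.9  -61.6]
side steel [ 3 12 34] bay [-85.7 177.2]
(-60, 131) [ 0.113 -0.163  0.    -0.003]
(-46, 104) [ 0.17  -0.247  0.    -0.003]
(-42, 75) [ 0.196 -0.341  0.    -0.437]
(-40, -22) [ 0.243 -0.661  0.    -0.548]
```

View pics/s5.png

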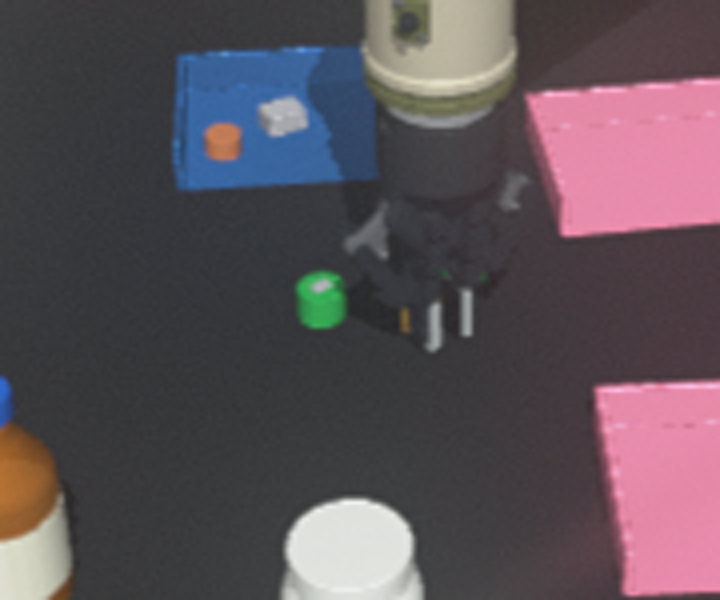

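The side crop shows brass at (405,320), just beyond the left fingertip. I'll check how centred it is with the wrist camera before the gap.

```bash
python3 - <<'E'
from h import *
from plant import camera
print(b(ray("side",[231,230],8)[0]),w((-77,164)),ray("side",[231,230],8)[0])
p,d=camera("wrist");cv2.imwrite("pics/w1.png",p[:,:,::-1])
print(get_calibration("wrist"))
for k in("brass","green"):
    for c,s,m in blobs(p,k,(0,0,512,384),40):print(k,c.round(),s)
E
```

```text
[-68.87524871 169.56606034] [504.116 126.063] [511.45214635 132.64977685   8.        ]
{'camera_matrix': array([[297.31863964,   0.        , 257.60037474],
       [  0.        , 297.31863964, 189.94177233],
       [  0.        ,   0.        ,   1.        ]]), 'mount': array([[ 1.18305224e-04, -9.53334857e-01, -3.01914949e-01,
         7.80429520e+01],
       [ 9.99999542e-01, -1.73924166e-04,  9.41037008e-04,
         2.70832235e-01],
       [-9.49633687e-04, -3.01914922e-01,  9.53334400e-01,
        -1.23067180e+02],
       [ 0.00000000e+00,  0.00000000e+00,  0.00000000e+00,
         1.00000000e+00]])}
brass [259. 286.] [ 242  260   32   50 1340]
green [159. 316.] [154 311  11  11  60]
green [333. 339.] [329 334  11  10  57]
green [348. 350.] [344 346   9   9  40]
```

View pics/w1.png

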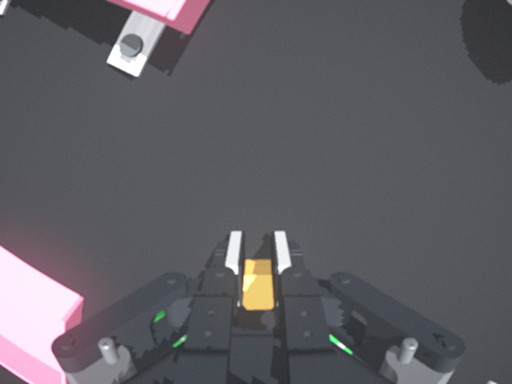

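The brass is centred between the fingers at (259,286). I'll push through the gap, then bend into the bay.

Call:
send_rows:
  targets:
    - [-0.67,0.021,-0.031,0,0]
    - [-0.67,0.042,-0.062,0,0]
    - [-0.67,0.064,-0.093,0,0]
    - [-0.67,0.085,-0.124,0,0]
    - [-0.67,0.106,-0.154,0,0]
    - [-0.67,0.128,-0.185,0,0]
    - [-0.67,0.149,-0.216,0,0]
    - [-0.67,0.17,-0.247,0,0]
    - [-0.67,0.178,-0.275,0,-0.12]
    - [-0.67,0.186,-0.305,0,-0.26]
    - [-0.67,0.196,-0.341,0,-0.4]
    - [-0.67,0.201,-0.38,0,-0.5]
    - [-0.67,0.207,-0.42,0,-0.54]
    - [-0.67,0.213,-0.46,0,-0.55]
    - [-0.67,0.219,-0.5,0,-0.55]
    - [-0.67,0.225,-0.54,0,-0.55]
    - [-0.67,0.231,-0.58,0,-0.55]
    - [-0.67,0.237,-0.62,0,-0.55]
    - [-0.67,0.242,-0.65,0,-0.55]
    - [-0.67,0.244,-0.665,0,-0.55]

```text
t: 15.82
eef_pos: [564.7, -55.7, 24.1]
orientation: [0.0, 0.644, 0.765, -0.0]
contact_force: [0.5, 1.0, 0.1]
width: 0.164
gripper_force: 0.3
```

```bash
python3 look.py 6
```

```text
t 15.825 [564.7 -55.7  24.1] bay [-39.6 -23.9] ang 9.9 F [0.5 1.  0.1]
top green [ 9 10 59] bay [-13.7 146. ]
top green [10 10 61] bay [-105.3  115.3]
top steel [  60   99 4207] bay [-24.  -26.2]
top steel [ 9  7 46] bay [  56.9 -150. ]
side brass [ 5  9 37] bay [-43.8 -47.5]
side copper [ 8  9 57] bay [ 45.1 -45. ]
side green [ 12  13 126] bay [-110.2  117. ]
side green [ 13  14 142] bay [-17.2 147. ]
side steel [12  9 67] bay [  3.7 -71.7]
side steel [ 3 11 28] bay [-32.6 -39.6]
side steel [ 3 11 31] bay [-55.8 -42.5]
```

Brass is in at about (-42,-46). Back off, lift clear, move aside and check.

Call:
send_rows:
  targets:
    - [-0.67,-0.005,0.04,0,0]
    - [-0.67,-0.01,0.08,0,0]
    - [-0.67,-0.012,0.09,0.12,0]
    - [-0.67,-0.012,0.09,0.3,0]
    - [-0.67,-0.012,0.09,0.48,0]
    - [-0.67,-0.012,0.28,0.6,0]
    - [-0.67,-0.012,0.47,0.6,0]
    - [-0.67,-0.012,0.66,0.6,0]
    - [-0.67,-0.012,0.85,0.6,0]
    - [-0.67,-0.012,0.95,0.6,0]
    - [-0.67,-0.012,0.95,0.6,0]
    - [-0.67,-0.012,0.95,0.6,0]

```text
t: 17.42
eef_pos: [560.7, 229.8, 204.0]
orientation: [0.0, 0.643, 0.766, -0.0]
contact_force: [0.5, -0.0, -0.5]
width: 0.165
gripper_force: 0.0
```

```bash
python3 look.py 7 c
```

```text
t 17.425 [560.7 229.8 204. ] bay [ -7.8 259.8] ang 9.9 F [ 0.5 -0.  -0.5]
top brass [ 8  8 40] bay [-36.1 -47. ]
top copper [ 7  7 41] bay [ 49.4 -44. ]
top green [10 10 60] bay [-13.2 146.1]
top green [10 10 63] bay [-105.   114.9]
top steel [ 8  6 34] bay [  56.1 -148.6]
top steel [10 11 64] bay [  8.6 -73.7]
top steel [ 22  58 674] bay [-81.4 249.9]
side brass [ 6  9 47] bay [-45.2 -48.1]
side copper [ 8  9 53] bay [ 45.7 -45.2]
side green [ 12  13 126] bay [-110.2  117. ]
side green [ 13  14 141] bay [-17.4 147.5]
side steel [ 9 20 79] bay [  0.8 -46.6]
side steel [ 4 14 46] bay [-24.7 -31.2]
```

View pics/c7.png

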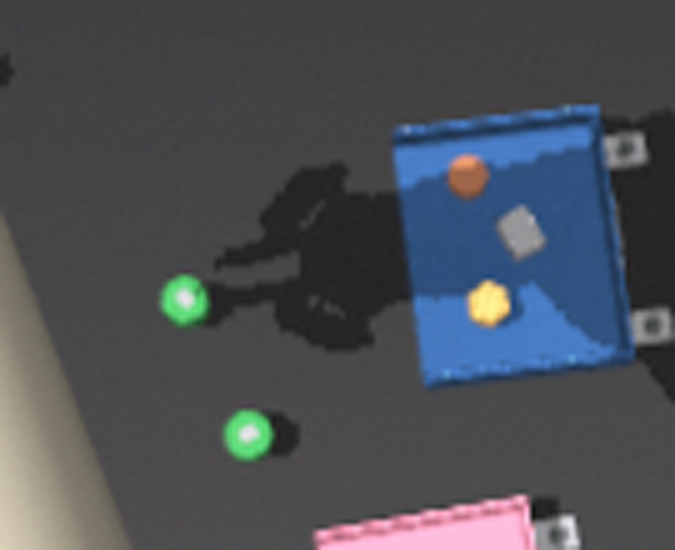

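Copper (467,176), steel (521,232) and brass (489,303) all lie well inside the blue bay. The mounts at (185,300) and (247,435) haven't moved, so I'm handing in.

```bash
python3 -c "
from plant import robot;print(robot.finish_job())"
```

```text
the job is handed in; nothing more can be done
None
```

All three offcuts lie fully inside the blue scrap bay, pushed only; both mounts stayed in place, the bottles, jar and beaker weren't approached, and the job is handed in after about 17.5 s of robot time.

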